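Check the paint jar caps and put the tray away

TASK

Pull the jar tray out of the desk riser to its stop and try each screw cap: tighten any loose one clockwise until it is firm, but stop there and do not wrench a jar round in its cup. Then slide the tray fully home under the riser, with every cap tight and the cup, bottle and knife left alone.

Things in the scene. Friction and masses are not known exactly. Their poses are not given: they have to be found in the camera images.
- riser: Low black desk stand, fixed: 360 mm wide, 220 mm deep, 145 mm tall, board 15 mm thick, open at front and back. Origin on the desk under the middle of the board's front edge; x points in under the board (away from the pull), y left along the row of jars, z up. The white tray slides out of it along -x.
- tab (a point): White upright pull tab on the tray's front: 14 mm thick (y), 44 mm deep (x), flat sides left and right, from 22 to 72 mm above the desk. This point: mid-thickness, 55 mm above the desk, 34 mm in front of the tray's front plate (296 mm wide, top 42 mm above the desk) and, tray home, 54 mm in front of the board's edge. x is the push direction, pull is -x.
- tray (a joint): How far the white tray is pulled out of the riser, m: 0 is fully home, it grows as the tray is pulled to the front, and a firm stop ends the travel at 0.130. It slides with 1.5 N of friction and stays where it is left.
- grip_left (a point): Ribbed lilac screw cap of the left jar, 28 mm across, 30 mm tall, 88 mm left (+y) of the middle one. This point: on its axis, 15 mm below its flat top. z: the axis, out of its top, leaning 25 degrees from vertical to the tray's front; x, y turn with it. Below it 5 mm of 20 mm neck, then a shoulder widening to the 38 mm jar. Tray at its stop: 99 mm in front of the board, 99 mm above the desk.
- cap_left (a joint): Turn of this cap on its jar, rad, growing clockwise seen from its top (tightening), from an arbitrary mark: the reading at which it is tight differs from jar to jar and is not known. It is tight where it turns no farther; the thread's end is firm. A loose cap is at most 1.3 rad from tight, turns against a steady 0.05 N m and stays where left.
- jar_left (a joint): How far this glass jar has turned in its cup in the tray, rad, clockwise from its cap's top, 0 at the start. The cup's rubber lining holds it like a spring, about 1 N m per rad: twisting a tight cap harder drags the jar round, and let go it turns back.
- grip_middle (a point): Ribbed lilac screw cap of the middle jar, 28 mm across, 30 mm tall, in line with the tab. This point: on its axis, 15 mm below its flat top. z: the axis, out of its top, leaning 25 degrees from vertical to the tray's front; x, y turn with it. Below it 5 mm of 20 mm neck, then a shoulder widening to the 38 mm jar. Tray at its stop: 99 mm in front of the board, 99 mm above the desk.
- cap_middle (a joint): Turn of this cap on its jar, rad, growing clockwise seen from its top (tightening), from an arbitrary mark: the reading at which it is tight differs from jar to jar and is not known. It is tight where it turns no farther; the thread's end is firm. A loose cap is at most 1.3 rad from tight, turns against a steady 0.05 N m and stays where left.
- jar_middle (a joint): How far this glass jar has turned in its cup in the tray, rad, clockwise from its cap's top, 0 at the start. The cup's rubber lining holds it like a spring, about 1 N m per rad: twisting a tight cap harder drags the jar round, and let go it turns back.
- grip_right (a point): Ribbed lilac screw cap of the right jar, 28 mm across, 30 mm tall, 88 mm right (-y) of the middle one. This point: on its axis, 15 mm below its flat top. z: the axis, out of its top, leaning 25 degrees from vertical to the tray's front; x, y turn with it. Below it 5 mm of 20 mm neck, then a shoulder widening to the 38 mm jar. Tray at its stop: 99 mm in front of the board, 99 mm above the desk.
- cap_right (a joint): Turn of this cap on its jar, rad, growing clockwise seen from its top (tightening), from an arbitrary mark: the reading at which it is tight differs from jar to jar and is not known. It is tight where it turns no farther; the thread's end is firm. A loose cap is at most 1.3 rad from tight, turns against a steady 0.05 N m and stays where left.
- jar_right (a joint): How far this glass jar has turned in its cup in the tray, rad, clockwise from its cap's top, 0 at the start. The cup's rubber lining holds it like a spring, about 1 N m per rad: twisting a tight cap harder drags the jar round, and let go it turns back.
- cup_mid (a point): White paper cup, 80 mm across its rim, 100 mm tall, standing on the riser's board; its centre half-way up. Leave alone.
- thinner_mid (a point): Glass bottle of 52 mm diameter, 100 mm tall, standing on the desk to the left of the tray; its centre half-way up. Leave alone.
- knife: Black hobby knife lying on the desk to the right, handle 12 mm thick, 134 mm long overall; origin on the desk under its handle's middle, x along it to the blade. Leave alone.

How it is judged:
By the outcome, as a careful person would: the job done as asked, in the order asked, and still so for the second after the job is handed in, with the robot touching nothing.
It also fails if it takes over 72 s, if anything falls off the work surface, if the arm or the gripper's body presses on something with over 40 N, if the wrist force passes 120 N, or if a joint passes its speed limit or range.

ROBOT

A 6-joint arm with a two-finger parallel gripper is mounted at the origin on the work surface. World frame = base frame: x ahead of the robot, y to its left, z up, the work surface at z = 0. Lengths are in m, angles in degrees, forces in N, time in s.
With the tool pointing down it reaches from about 0.275 to 0.725 m from the base axis. Payload 5.6 kg.
Tool frame: the origin (TCP) lies between the finger pads; the fingertips stand 8 mm ahead of it and the grasp point (between the pads) lies 11 mm behind it; z points along the fingers, y is the line along which they close (so a half turn about z gives the same grasp; the last joint's range is limited). The gripper opens to 85 mm and grips with 20 to 120 N. Pads are 22 mm wide; open, the fingers measure 114 mm over their backs; the gripper's body (76 mm by 85 mm) begins 54 mm behind the grasp point. The pads swing forward as they close: fully open they stand 13 mm farther back than shut.
Start: joints at [87.869, 14.616, 6.199, 0, -81.583, -16.306], TCP at [0.174, 0.522, 0.239] pointing down, gripper open.
Joint ranges: [-168.99, 168.99], [-69.2, 112.95], [-62.41, 85.93], [-164.36, 98.24], [-168.68, -3.75], [-174.98, 174.98]. Speed limits (degrees/s): [147.25, 147.25, 180, 180, 180, 180].

INTERFACE

Orientations are given as [roll, pitch, yaw] about the fixed x, y, z axes, in that order (R = Rz(yaw) Ry(pitch) Rx(roll)).
In Python, from workcell import get_state, camera, finish_job gives the robot as it stands.
- The arm moves only by the tool arm_command, never from a script. Its argument "motion" is a list of rows, each a list of 4 numbers: the shift along the tool's x, y, z in m, then the turn about the tool's z in rad. In form: [[tx, ty, tz, yaw], ...]. A call has 1 to 12 rows; each row is the pose to reach, as a shift and turn from the pose commanded when the call began, along the tool's axes at that moment; what a row does not reach only later rows make up. A row lasts 1/10 s, in which the tool goes at most 50 mm and 8.59 degrees, less where a joint would pass 70% of its speed; a pose out of reach is approached as far as the arm can. A call with a gripper value outside its range is refused whole. "grip" is the closure, from 0 (fully open) to 1 (shut), set as the call begins (left out, the last holds). The fingers move at their own pace and stop on an object; "force" is the grip in N (left out, the last holds). Time passes only in rows, so rows that repeat a pose let the fingers close. It gives the time, the measured TCP pose, the force, the opening and the grip force at its end, in the units of the state.
- get_state(): the state, without advancing time (a new reading comes with each control period).
- camera(name): name is "side" or "top"; returns a dict with "pixels" (480x640x3 uint8, red, green, blue), "depth" (480x640 float32, m along the optical axis (not along the pixel's ray), 0 where there is no reading), "K" (3x3 intrinsics, pixels), "rvec" (rotation vector, rad) and "tvec" (3), from world to camera coordinates, as OpenCV has them. Camera axes: x right, y down, z forward; pixel columns grow to the right and rows downward; lengths in m; the calibration is good to about 2 mm. A picture is of the moment at which its call begins.
- finish_job(): hands the job in; it is judged then, once.
The state is a dict: "time_s": time; "qpos": joint angles; "qd": joint speeds; "tau": joint torques, N m; "position": TCP position; "tcp_rot": TCP orientation; "force": force on the tool from outside, world axes, zero at the start; "moment": the same for the moment, N m; "grip_width": finger opening in m; "finger_force": force on a finger pad.
Only numpy, scipy, OpenCV 4.12 (cv2) and the standard library are available. Lean on these libraries where they do the work, as an engineer would, in place of code of your own. Each camera call takes 0.05 s, during which the arm holds its last target. There are 200 camera calls.

## Working session

There is one attempt and no reset: what is moved stays moved. The work goes in short steps, Python scripts to look and compute and a tool call to move; the robot and the scene stay as the last step left them, time stands still between calls to the robot, and variables do not carry over. Pictures are saved under pics/ and viewed, at most 10 in all, crops included, and the job is handed in when it is done.

Besides the shell and the picture viewer there is one more tool, called after "Request:" as name(argument=value, ...) on one line, values as JSON. arm_command: Moves the arm, as the interface text tells. Its arguments: {"type":"object","properties":{"motion":{"type":"array"},"grip":{"type":"number"},"force":{"type":"number"}},"required":["motion"]}

```bash
mkdir -p pics; python3 - <<'E'
from workcell import *
import cv2,numpy as np
for n in("top","side"):
    c=camera(n);cv2.imwrite(f"pics/{n}0.png",c["pixels"][...,::-1]);np.savez(f"{n}0.npz",**c)
    R=cv2.Rodrigues(c["rvec"])[0];print(n,c["K"][0,0],(-R.T@c["tvec"].ravel()).round(3),R[2].round(2))
s=get_state();print(s)
E
```

```text
top 434.5381088340006 [0.5   0.008 1.185] [ 0.1  -0.01 -1.  ]
side 564.3509045200681 [ 0.904 -1.004  0.838] [-0.22  0.8  -0.56]
{'time_s': 0.1, 'qpos': array([ 8.78701967e+01,  1.46475847e+01,  6.14032878e+00, -2.17439456e-02,
       -8.15842834e+01, -1.63062937e+01]), 'qd': array([ 0.03431675, -0.06989527,  0.24735561,  0.24659157,  0.06807021,
       -0.0874321 ]), 'tau': array([-2.68645912e-03, -3.87603879e+01,  2.38474220e+01,  5.37780225e+00,
       -3.80053345e-03,  1.91599952e-06]), 'position': array([0.17376374, 0.52138911, 0.2385273 ]), 'tcp_rot': array([ 1.79906104e+02, -5.06216915e-03, -1.84392923e+01]), 'force': array([ 0.45130902, -0.1232381 , -0.24915863]), 'moment': array([ 0.03646098, -0.00162941, -0.02882224]), 'finger_force': 0.0, 'grip_width': 0.08546717765726947}
```

View pics/top0.png

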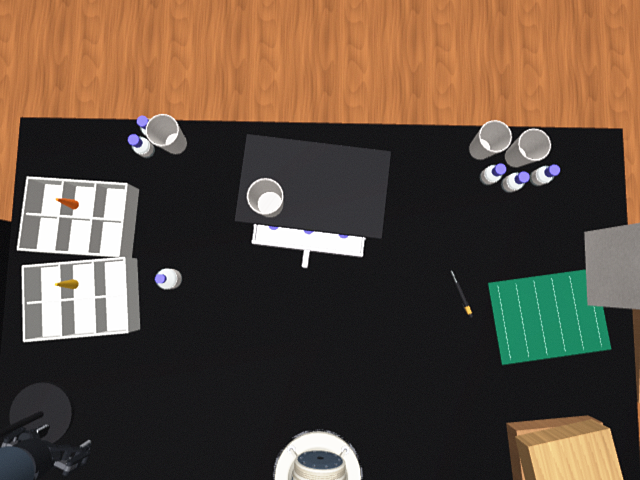

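View pics/side0.png

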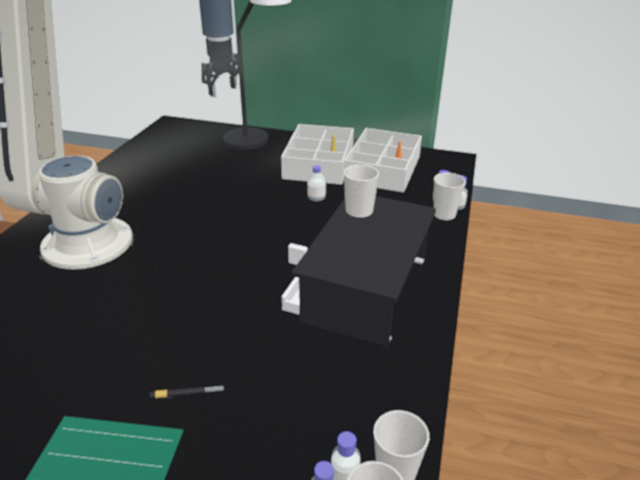

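The top view shows the riser board with its front edge running from about (235,220) to (383,238). The tray front plate runs (253,243) to (363,256), and the tab is at about (306,258). The cup stands on the board at (265,197), the bottle is at (168,279) and the knife at (461,293). The side view shows the tab at (298,254).

```bash
cat > h.py <<'E'
import numpy as np,cv2
def world(c):
    R=cv2.Rodrigues(c["rvec"])[0];K=c["K"];d=c["depth"]
    v,u=np.mgrid[:480,:640]
    P=np.stack([(u-K[0,2])/K[0,0]*d,(v-K[1,2])/K[1,1]*d,d],-1)-c["tvec"].ravel()
    W=P@R; W[d==0]=np.nan; return W
def ray(c,u,v,z):
    R=cv2.Rodrigues(c["rvec"])[0];C=-R.T@c["tvec"].ravel()
    r=R.T@np.linalg.inv(c["K"])@np.array([u,v,1.]);return C+r*(z-C[2])/r[2]
E
python3 - <<'E'
from h import *
c=dict(np.load("top0.npz"));W=world(c);px=c["pixels"].astype(int)
m=(abs(W[...,2]-.145)<.012)
m[:, :200]=0;m[:,420:]=0;m[:110]=0;m[260:]=0
m=cv2.morphologyEx(m.astype(np.uint8),cv2.MORPH_OPEN,np.ones((5,5)))
n=np.argwhere(m)[:,::-1]
P=np.array([ray(c,u,v,.145)[:2] for u,v in n],np.float32)
r=cv2.minAreaRect(P);print("board",r, np.nanmedian(W[m>0][:,2]));B=cv2.boxPoints(r);print(B)
# white tab
w=(px.min(2)>150);w[:,:240]=0;w[:,380:]=0;w[:218]=0;w[280:]=0
v,u=np.nonzero(w)
for zz in(.072,.042):
  print(zz)
  for v0 in range(238,272,2):
    uu=u[v==v0]
    if len(uu): print(v0,uu.min(),uu.max(),ray(c,uu.min(),v0,zz)[:2].round(4),ray(c,uu.max(),v0,zz)[:2].round(4),np.nanmedian(W[v0,uu,2]).round(3))
E
```

```text
board ((0.734867513179779, 0.022850841283798218), (0.3590129017829895, 0.22042018175125122), 84.02599334716797) 0.14531080806770758
[[ 0.6065734  -0.1442104 ]
 [ 0.82579654 -0.16715112]
 [ 0.8631616   0.18991208]
 [ 0.6439385   0.2128528 ]]
0.072
238 252 365 [0.6116 0.1786] [ 0.6162 -0.1123] 0.01
240 252 364 [0.6064 0.1784] [ 0.611  -0.1097] 0.01
242 252 363 [0.6013 0.1783] [ 0.6058 -0.1072] 0.011
244 259 363 [0.5964 0.1602] [ 0.6006 -0.1072] 0.011
246 276 363 [0.5919 0.1164] [ 0.5954 -0.1072] 0.012
248 293 362 [0.5875 0.0727] [ 0.5902 -0.1047] 0.015
250 304 362 [0.5827 0.0444] [ 0.5851 -0.1047] 0.039
252 304 362 [0.5776 0.0443] [ 0.5799 -0.1047] 0.04
254 303 362 [0.5724 0.0467] [ 0.5748 -0.1048] 0.042
256 303 361 [0.5673 0.0466] [ 0.5696 -0.1022] 0.072
258 303 308 [0.5622 0.0465] [0.5624 0.0337] 0.071
260 303 307 [0.557  0.0464] [0.5572 0.0362] 0.074
262 302 307 [0.5519 0.0489] [0.5521 0.0361] 0.072
264 302 307 [0.5467 0.0488] [0.5469 0.036 ] 0.072
266 302 307 [0.5416 0.0487] [0.5418 0.0359] 0.072
0.042
238 252 365 [0.6146 0.1832] [ 0.6194 -0.1155] 0.01
240 252 364 [0.6093 0.183 ] [ 0.614  -0.1129] 0.01
242 252 363 [0.604  0.1829] [ 0.6086 -0.1103] 0.011
244 259 363 [0.599  0.1643] [ 0.6033 -0.1103] 0.011
246 276 363 [0.5944 0.1194] [ 0.598  -0.1103] 0.012
248 293 362 [0.5898 0.0745] [ 0.5927 -0.1077] 0.015
250 304 362 [0.585  0.0454] [ 0.5874 -0.1077] 0.039
252 304 362 [0.5797 0.0453] [ 0.5821 -0.1078] 0.04
254 303 362 [0.5744 0.0478] [ 0.5768 -0.1078] 0.042
256 303 361 [0.5691 0.0477] [ 0.5715 -0.1052] 0.072
258 303 308 [0.5638 0.0476] [0.564  0.0344] 0.071
260 303 307 [0.5586 0.0475] [0.5587 0.037 ] 0.074
262 302 307 [0.5533 0.05  ] [0.5535 0.0369] 0.072
264 302 307 [0.548  0.0499] [0.5482 0.0368] 0.072
266 302 307 [0.5427 0.0498] [0.5429 0.0367] 0.072
```

Request:
arm_command(motion=[[0.02, 0.013, 0, -0.01], [0.055, 0.036, 0, -0.03], [0.097, 0.064, 0, -0.05], [0.139, 0.092, 0, -0.07], [0.181, 0.119, 0, -0.09], [0.223, 0.147, 0, -0.11], [0.265, 0.175, 0, -0.13], [0.307, 0.202, 0, -0.15], [0.349, 0.23, 0, -0.17], [0.391, 0.258, 0, -0.19], [0.433, 0.285, 0, -0.21], [0.475, 0.313, 0, -0.2176]], grip=0)

```text
time_s: 1.3
position: [0.5244, 0.0752, 0.239]
tcp_rot: [180.0, 0.0, -5.9]
force: [1.0, 0.9, 0.3]
grip_width: 0.0854
finger_force: 0.0
```

Request:
arm_command(motion=[[0.015, 0.015, 0.015, 0], [0.0284, 0.03, 0.05, 0], [0.0284, 0.03, 0.09, 0], [0.0284, 0.03, 0.13, 0], [0.0284, 0.03, 0.165, 0], [0.0284, 0.03, 0.188, 0], [0.0284, 0.03, 0.195, 0], [0.0284, 0.03, 0.195, 0]])

```text
time_s: 2.1
position: [0.5482, 0.0441, 0.0435]
tcp_rot: [179.9, 0.1, -6.0]
force: [0.5, -0.1, 0.2]
grip_width: 0.0856
finger_force: 0.0
```

Request:
arm_command(motion=[[0, 0, 0, 0], [0, 0, 0, 0], [0, 0, 0, 0], [0, 0, 0, 0], [0, 0, 0, 0], [0, 0, 0, 0]], grip=0.95, force=40)

```text
time_s: 2.7
position: [0.5484, 0.0421, 0.045]
tcp_rot: [179.8, 0.0, -5.9]
force: [-1.2, -8.1, 4.6]
grip_width: 0.013
finger_force: 40.9
```

Request:
arm_command(motion=[[-0.005, 0.001, 0, 0], [-0.015, 0.001, 0, 0], [-0.027, 0.001, 0, 0], [-0.039, 0.001, 0, 0], [-0.051, 0.001, 0, 0], [-0.063, 0.001, 0, 0], [-0.075, 0.001, 0, 0], [-0.085, 0.001, 0, 0], [-0.093, 0.001, 0, 0], [-0.1, 0.001, 0, 0], [-0.103, 0.001, 0, 0], [-0.105, 0.001, 0, 0]])

```text
time_s: 3.9
position: [0.444, 0.053, 0.045]
tcp_rot: [179.9, -0.0, -5.9]
force: [0.3, -7.2, 4.0]
grip_width: 0.0136
finger_force: 40.9
```

Request:
arm_command(motion=[[-0.002, 0, 0, 0], [-0.004, 0, 0, 0], [-0.005, 0, 0, 0], [-0.005, 0, 0, 0]])

```text
time_s: 4.3
position: [0.4391, 0.0535, 0.045]
tcp_rot: [179.9, -0.0, -5.9]
force: [-0.2, -6.6, 4.7]
grip_width: 0.0133
finger_force: 41.1
```

Request:
arm_command(motion=[[-0.002, 0, 0, 0], [-0.004, 0, 0, 0], [-0.006, 0, 0, 0], [-0.006, 0, 0, 0]])

```text
time_s: 4.7
position: [0.4382, 0.0537, 0.0451]
tcp_rot: [179.9, -0.5, -5.8]
force: [23.2, -18.4, -18.2]
grip_width: 0.0131
finger_force: 40.2
```

Request:
arm_command(motion=[[0.003, 0, 0, 0], [0.005, 0, 0, 0]])

```text
time_s: 4.9
position: [0.4386, 0.0535, 0.045]
tcp_rot: [179.9, -0.0, -5.9]
force: [-2.7, -5.7, 8.8]
grip_width: 0.0135
finger_force: 44.3
```

Request:
arm_command(motion=[[0, 0, 0, 0], [0, 0, 0, 0], [0, 0, 0, 0], [0, 0, -0.02, 0], [0, 0, -0.05, 0], [-0.01, 0, -0.09, 0], [-0.04, 0, -0.13, 0], [-0.07, 0, -0.15, 0], [-0.09, 0, -0.15, 0], [-0.09, 0, -0.15, 0]], grip=0)

```text
time_s: 5.9
position: [0.3472, 0.0646, 0.1952]
tcp_rot: [-179.8, -0.1, -5.9]
force: [0.1, 1.0, 0.4]
grip_width: 0.0855
finger_force: 0.0
```

```bash
python3 - <<'E'
from workcell import *
from h import *
for n in("top","side"):
    c=camera(n);np.savez(f"{n}1.npz",**c)
    px=c["pixels"];W=world(c);im=px[...,::-1].copy()
    hsv=cv2.cvtColor(px,cv2.COLOR_RGB2HSV);m=cv2.inRange(hsv,(115,60,80),(150,255,255))
    k,l,st,ce=cv2.connectedComponentsWithStats(m)
    for i in range(1,k):
        if st[i,4]>15:
            P=W[l==i];print(n,ce[i].round(1),st[i],np.nanmedian(P,0).round(4),np.nanmax(P[:,2]).round(3))
    if n=="top":cv2.imwrite("pics/top1.png",cv2.resize(im[180:330,200:400],None,fx=4,fy=4))
    else:cv2.imwrite("pics/side1.png",cv2.resize(im[180:340,200:400],None,fx=3.5,fy=3.5))
E
```

```text
top [142.  121.3] [136 116  13  13 114] [0.9106 0.4694 0.09  ] 0.095
top [134.  140.2] [127 134  15  14 140] [0.8593 0.4887 0.0891] 0.094
top [499.  169.4] [492 163  15  13 141] [ 0.7994 -0.4569  0.0889] 0.095
top [552.1 170.3] [544 164  16  13 151] [ 0.7993 -0.5961  0.0883] 0.095
top [522.2 177.2] [515 171  15  13 142] [ 0.7797 -0.5173  0.0885] 0.095
top [268.1 266.7] [262 260  13  14 135] [0.5365 0.1307 0.112 ] 0.12
top [303.1 270.8] [298 264  12  14 131] [0.5278 0.0444 0.1123] 0.122
top [338.1 275.2] [333 269  11  14 131] [ 0.5192 -0.0419  0.112 ] 0.12
top [159.9 278.1] [155 274  11  10  90] [0.5055 0.3994 0.0992] 0.105
side [316.4 168.8] [313 166   8   7  50] [0.5057 0.3911 0.0963] 0.103
side [443.  170.6] [438 169  12   4  32] [0.8529 0.6652 0.0021] 0.093
side [464.5 177.2] [461 175   7   7  22] [ 9.198e-01  6.443e-01 -2.000e-04] 0.092
side [299.1 215. ] [291 207  17  17 195] [0.536  0.1233 0.1016] 0.118
side [283.4 232.8] [276 225  15  17 167] [0.5283 0.0351 0.1051] 0.118
side [267.7 253.5] [261 245  15  17 166] [ 0.5209 -0.0539  0.1057] 0.118
side [346.3 442.9] [337 431  20  26 431] [ 0.7994 -0.4654  0.0873] 0.094
side [323.3 470.2] [314 460  20  20 349] [ 0.778  -0.5215  0.0886] 0.092
```

View pics/top1.png

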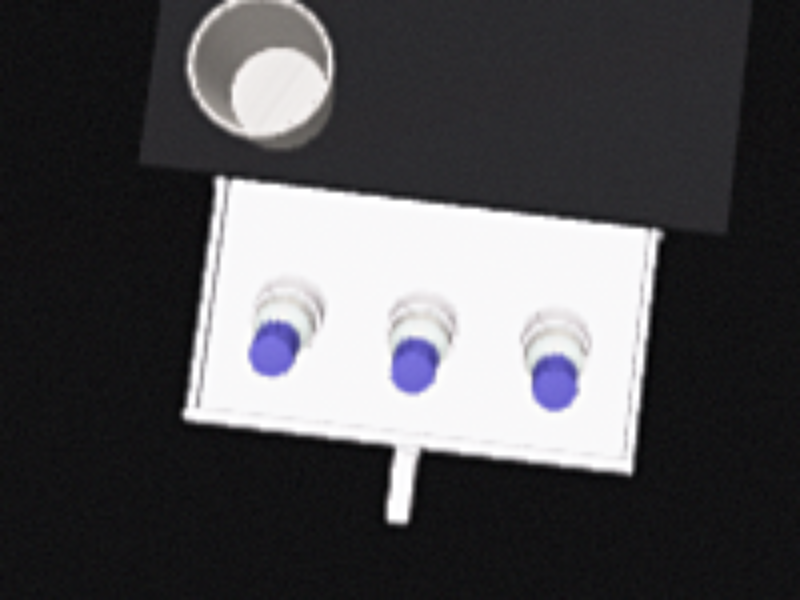

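View pics/side1.png

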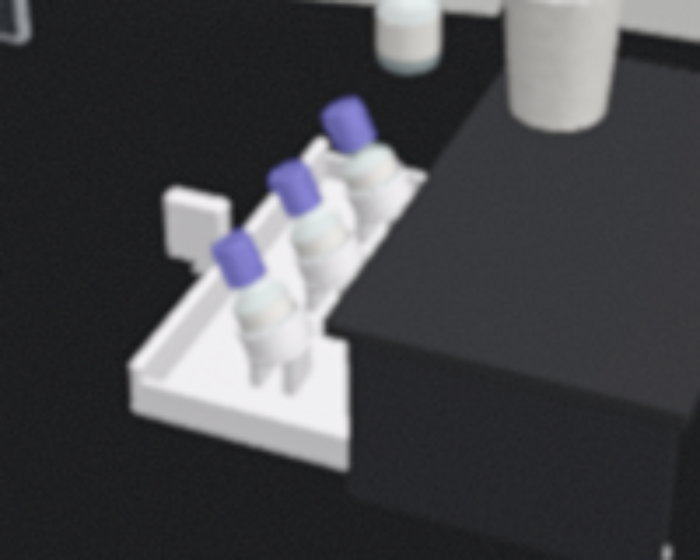

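The top crop shows the tray at its stop with three lilac caps, full-frame at (268,267), (303,271) and (338,275). Their 3D positions match the prediction to within about 1.5 mm. The side crop shows all three jars upright and leaning towards the front, with the tab free.

Request:
arm_command(motion=[[0.03, -0.014, 0.005, -0.08], [0.07, -0.033, 0.01, -0.18], [0.11, -0.052, 0.015, -0.27], [0.15, -0.071, 0.02, -0.35], [0.175, -0.083, 0.03, -0.35], [0.1808, -0.0861, 0.04, -0.35], [0.1808, -0.0861, 0.06, -0.35], [0.1808, -0.0861, 0.085, -0.35], [0.1808, -0.0861, 0.1, -0.35], [0.1808, -0.0861, 0.105, -0.35], [0.1808, -0.0861, 0.105, -0.35]])

```text
time_s: 7.1
position: [0.5371, 0.1305, 0.0883]
tcp_rot: [180.0, 0.1, 14.1]
force: [0.3, -0.2, -0.2]
grip_width: 0.0851
finger_force: 0.0
```

```bash
cat > m.py <<'E'
from workcell import *
import numpy as np
s=get_state();t=np.radians(-5.97);a=np.array([-.4226*np.cos(t),-.4226*np.sin(t),.9063])
p=s["position"];print(s["time_s"],"pos",p.round(4),"rot",s["tcp_rot"].round(1),"M",s["moment"].round(3),"Ma %.3f"%(s["moment"]@a),"F",s["force"].round(1),"w",s["grip_width"].round(4),"q6 %.0f"%s["qpos"][5])
E
python3 m.py; python3 - <<'E'
from workcell import *;import cv2
cv2.imwrite("pics/side2.png",cv2.resize(camera("side")["pixels"][150:310,200:400,::-1],None,fx=3.5,fy=3.5))
E
```

```text
Traceback (most recent call last):
  File "m.py", line 4, in <module>
    p=s["position"];print(s["time_s"],"pos",p.round(4),"rot",s["tcp_rot"].round(1),"M",s["moment"].round(3),"Ma %.3f"%(s["moment"]@a),"F",s["force"].round(1),"w",s["grip_width"].round(4),"q6 %.0f"%s["qpos"][5])
                                                                                                                                                                  ^^^^^^^^^^^^^^^^^^^^^
AttributeError: 'float' object has no attribute 'round'
```

View pics/side2.png

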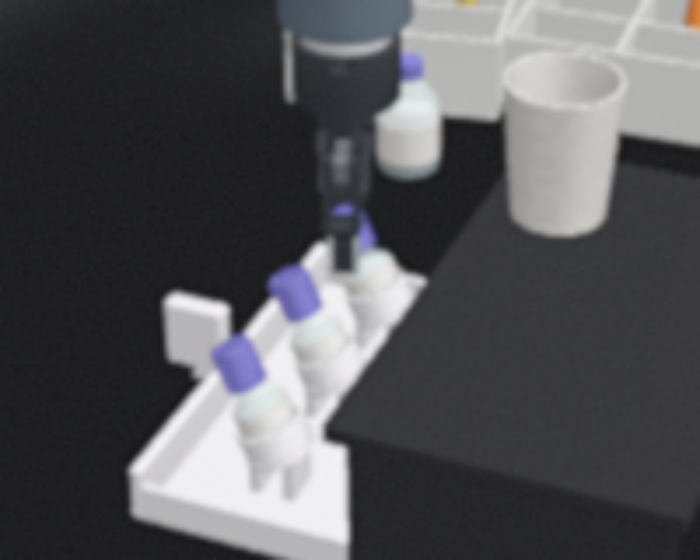

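The side crop shows the open fingers straddling the left cap at crop position (345,235), clear of the cup and bottle. Next I close gently and probe.

```bash
sed -i 's/s\["grip_width"\].round(4)/round(float(s["grip_width"]),4)/' m.py; python3 m.py
```

```text
7.15 pos [0.5377 0.1308 0.0894] rot [180.    0.   14.1] M [-0.025 -0.031  0.001] Ma 0.010 F [0.6 0.3 0.2] w 0.085 q6 74
```

Request:
arm_command(motion=[[0, 0, 0, 0], [0, 0, 0, 0], [0, 0, 0, 0], [0, 0, 0, 0], [0, 0, 0, 0]], grip=0.9, force=25)

```text
time_s: 7.65
position: [0.5381, 0.1316, 0.0901]
tcp_rot: [-180.0, -0.1, 14.1]
force: [-0.6, 1.9, 4.6]
grip_width: 0.0295
finger_force: 24.6
```

```bash
python3 m.py
```

```text
7.65 pos [0.5381 0.1316 0.0901] rot [-1.80e+02 -1.00e-01  1.41e+01] M [ 0.478  0.23  -0.126] Ma -0.305 F [-0.6  1.9  4.6] w 0.0295 q6 74
```

Request:
arm_command(motion=[[0, 0, 0, 0.04], [0, 0, 0, 0.08], [0, 0, 0, 0.08]])

```text
time_s: 7.95
position: [0.538, 0.1314, 0.0897]
tcp_rot: [-180.0, -0.1, 9.5]
force: [1.0, 2.6, 2.3]
grip_width: 0.0288
finger_force: 24.6
```

```bash
python3 m.py
```

```text
7.95 pos [0.538  0.1314 0.0897] rot [-1.8e+02 -1.0e-01  9.5e+00] M [ 0.444 -0.139 -0.133] Ma -0.313 F [1.  2.6 2.3] w 0.0288 q6 70
```

Request:
arm_command(motion=[[0, 0, 0, 0.03], [0, 0, 0, 0.06], [0, 0, 0, 0.06]])

```text
time_s: 8.25
position: [0.5379, 0.1316, 0.0896]
tcp_rot: [-179.9, -0.1, 6.0]
force: [0.3, 4.8, 4.0]
grip_width: 0.0283
finger_force: 24.5
```

```bash
python3 m.py
```

```text
8.25 pos [0.5379 0.1316 0.0896] rot [-1.799e+02 -1.000e-01  6.000e+00] M [ 1.212 -0.053  0.024] Ma -0.490 F [0.3 4.8 4. ] w 0.0283 q6 66
```

Request:
arm_command(motion=[[0, 0, 0, 0.03], [0, 0, 0, 0.06], [0, 0, 0, 0.06]])

```text
time_s: 8.55
position: [0.538, 0.1315, 0.09]
tcp_rot: [-180.0, -0.1, 2.6]
force: [-0.4, 4.7, 4.7]
grip_width: 0.0279
finger_force: 24.3
```

```bash
python3 m.py
```

```text
8.55 pos [0.538  0.1315 0.09  ] rot [-1.8e+02 -1.0e-01  2.6e+00] M [ 1.311  0.121 -0.025] Ma -0.569 F [-0.4  4.7  4.7] w 0.0279 q6 63
```

Request:
arm_command(motion=[[0, 0, 0, 0.04], [0, 0, 0, 0.08], [0, 0, 0, 0.08]])

```text
time_s: 8.85
position: [0.5379, 0.1315, 0.0896]
tcp_rot: [-179.9, -0.1, -2.0]
force: [-0.6, 5.3, 3.4]
grip_width: 0.0276
finger_force: 24.4
```

```bash
python3 m.py
```

```text
8.85 pos [0.5379 0.1315 0.0896] rot [-1.799e+02 -1.000e-01 -2.000e+00] M [ 1.621 -0.11   0.045] Ma -0.646 F [-0.6  5.3  3.4] w 0.0276 q6 58
```

Request:
arm_command(motion=[[0, 0, 0, 0.04], [0, 0, 0, 0.08], [0, 0, 0, 0.08]])

```text
time_s: 9.15
position: [0.5378, 0.1315, 0.0893]
tcp_rot: [-179.9, -0.0, -6.5]
force: [1.2, 4.4, 1.1]
grip_width: 0.0274
finger_force: 25.8
```

```bash
python3 m.py
```

```text
9.15 pos [0.5378 0.1315 0.0893] rot [-179.9   -0.    -6.5] M [ 1.913 -0.483  0.107] Ma -0.729 F [1.2 4.4 1.1] w 0.0274 q6 54
```

Request:
arm_command(motion=[[0, 0, 0, 0], [0, 0, 0, 0], [0, 0, 0, 0]], grip=0.45)

```text
time_s: 9.45
position: [0.5369, 0.1301, 0.0887]
tcp_rot: [179.9, 0.1, -6.5]
force: [-0.4, 0.7, -0.7]
grip_width: 0.0468
finger_force: 0.0
```

```bash
cat > m.py <<'E'
from workcell import *
import numpy as np
L=[]
for i in range(4):
    s=get_state();L.append(np.r_[s["force"],s["moment"],s["tcp_rot"][2],s["grip_width"]*1e3]);camera("side")
m=np.mean(L,0);print(round(s["time_s"],2),"F",m[:3].round(1),"M",m[3:6].round(3),"sdMz %.3f"%np.std([l[5] for l in L]),"yaw,w",m[6:].round(2))
E
python3 m.py
```

```text
9.6 F [-0.4 -0.2 -0.1] M [-0.018 -0.029 -0.02 ] sdMz 0.015 yaw,w [-6.54 47.03]
```

Request:
arm_command(motion=[[0, 0, 0, 0], [0, 0, 0, 0], [0, 0, 0, 0]], grip=0.9)

```text
time_s: 9.95
position: [0.5377, 0.1315, 0.0895]
tcp_rot: [-180.0, -0.0, -6.5]
force: [0.8, 1.3, 0.4]
grip_width: 0.0271
finger_force: 25.1
```

```bash
python3 m.py
```

```text
10.1 F [0.6 2.7 0.5] M [0.919 0.05  0.002] sdMz 0.016 yaw,w [-6.53 27.3 ]
```

Request:
arm_command(motion=[[0, 0, 0, 0.04], [0, 0, 0, 0.08], [0, 0, 0, 0.08]])

```text
time_s: 10.45
position: [0.5378, 0.1319, 0.0895]
tcp_rot: [-179.9, -0.0, -11.1]
force: [-1.2, 3.9, 0.6]
grip_width: 0.0273
finger_force: 26.8
```

```bash
python3 m.py
```

```text
10.6 F [-0.7  5.   0.7] M [2.448 0.09  0.388] sdMz 0.051 yaw,w [-11.06  27.34]
```

Request:
arm_command(motion=[[0, 0, 0, 0.04], [0, 0, 0, 0.08], [0, 0, 0, 0.08]])

```text
time_s: 10.95
position: [0.5381, 0.132, 0.0898]
tcp_rot: [-179.9, -0.1, -15.7]
force: [-1.0, 4.6, 2.0]
grip_width: 0.0272
finger_force: 35.6
```

```bash
python3 m.py
```

```text
11.1 F [-0.7  5.2  1.8] M [2.687 0.072 0.455] sdMz 0.027 yaw,w [-15.64  27.24]
```

Request:
arm_command(motion=[[0, 0, 0, 0], [0, 0, 0, 0], [-0.0034, -0.0011, 0, -0.12], [-0.0034, -0.0011, 0, -0.25], [-0.0034, -0.0011, 0, -0.25]], grip=0.5)

```text
time_s: 11.65
position: [0.5341, 0.1322, 0.0889]
tcp_rot: [179.9, 0.1, -1.3]
force: [0.0, 0.2, -0.2]
grip_width: 0.0428
finger_force: 0.0
```

Request:
arm_command(motion=[[0, 0, 0, 0], [0, 0, 0, 0], [0, 0, 0, 0]], grip=0.9, force=20)

```text
time_s: 11.95
position: [0.5342, 0.1319, 0.0892]
tcp_rot: [179.9, 0.1, -1.5]
force: [-0.1, -3.6, 0.5]
grip_width: 0.0277
finger_force: 20.1
```

```bash
python3 m.py
```

```text
12.1 F [-0.8 -5.   1.2] M [-2.043  0.175 -0.142] sdMz 0.019 yaw,w [-1.46 27.43]
```

Request:
arm_command(motion=[[0, 0, 0, 0.04], [0, 0, 0, 0.06]])

```text
time_s: 12.35
position: [0.5343, 0.1323, 0.0891]
tcp_rot: [179.9, 0.0, -4.9]
force: [-0.2, -3.6, 1.3]
grip_width: 0.0273
finger_force: 20.2
```

```bash
python3 m.py
```

```text
12.5 F [ 0.1 -5.   1. ] M [-1.805  0.039  0.053] sdMz 0.017 yaw,w [-4.89 27.52]
```

Request:
arm_command(motion=[[0, 0, 0, 0.04], [0, 0, 0, 0.06]])

```text
time_s: 12.75
position: [0.5344, 0.1328, 0.089]
tcp_rot: [180.0, 0.0, -8.3]
force: [0.0, -4.5, -0.3]
grip_width: 0.0272
finger_force: 20.4
```

```bash
python3 m.py
```

```text
12.9 F [ 0.4 -4.5 -0.8] M [-1.301 -0.047  0.237] sdMz 0.044 yaw,w [-8.29 27.48]
```

Request:
arm_command(motion=[[0, 0, 0, 0.04], [0, 0, 0, 0.06]])

```text
time_s: 13.15
position: [0.5344, 0.1332, 0.089]
tcp_rot: [-180.0, 0.0, -11.7]
force: [1.9, -6.3, -5.3]
grip_width: 0.0273
finger_force: 22.9
```

```bash
python3 m.py
```

```text
13.3 F [ 1.  -4.4 -3.6] M [-1.085 -0.368  0.349] sdMz 0.010 yaw,w [-11.71  27.34]
```

Request:
arm_command(motion=[[0, 0, 0, 0], [0, 0.0009, 0, 0], [0, 0.0009, 0, -0.1], [0, 0.0009, 0, -0.2]], grip=0.55)

```text
time_s: 13.75
position: [0.5348, 0.1329, 0.0899]
tcp_rot: [-179.9, -0.1, 0.0]
force: [-0.4, -0.5, 0.1]
grip_width: 0.0386
finger_force: 0.0
```

Request:
arm_command(motion=[[0, 0, 0, 0], [0, 0, 0, 0], [0, 0, 0, 0]], grip=0.9)

```text
time_s: 14.05
position: [0.5347, 0.1319, 0.09]
tcp_rot: [180.0, -0.1, -0.3]
force: [-0.6, -3.8, 4.3]
grip_width: 0.0278
finger_force: 19.9
```

```bash
python3 m.py
```

```text
14.2 F [-1.2 -3.4  5.3] M [-1.37   0.27  -0.101] sdMz 0.017 yaw,w [-0.32 27.84]
```

Request:
arm_command(motion=[[0, 0, 0, 0.06], [0, 0, 0, 0.1]])

```text
time_s: 14.45
position: [0.5349, 0.1323, 0.0898]
tcp_rot: [-180.0, -0.1, -6.1]
force: [0.2, -0.7, 3.8]
grip_width: 0.0275
finger_force: 19.8
```

```bash
python3 m.py
```

```text
14.6 F [ 0.1 -2.2  3.2] M [-0.684 -0.078  0.14 ] sdMz 0.016 yaw,w [-6.09 27.33]
```

Request:
arm_command(motion=[[0, 0, 0, 0.06], [0, 0, 0, 0.1]])

```text
time_s: 14.85
position: [0.5351, 0.1328, 0.0896]
tcp_rot: [-179.9, -0.1, -11.8]
force: [1.3, -1.4, 2.5]
grip_width: 0.0272
finger_force: 22.6
```

```bash
python3 m.py
```

```text
15.0 F [ 1.5 -1.3  2.6] M [ 0.208 -0.649  0.5  ] sdMz 0.012 yaw,w [-11.71  27.43]
```

Request:
arm_command(motion=[[0, 0, 0, 0], [0, 0.0012, 0, 0], [0, 0.0012, 0, -0.1], [0, 0.0012, 0, -0.2], [0, 0.0012, 0, -0.2]], grip=0.55)

```text
time_s: 15.55
position: [0.5334, 0.1308, 0.0887]
tcp_rot: [180.0, 0.1, -0.2]
force: [-0.5, 0.9, 0.1]
grip_width: 0.0384
finger_force: 0.0
```

Request:
arm_command(motion=[[0, 0, 0, 0], [0, 0, 0, 0], [0, 0, 0, 0]], grip=0.9)

```text
time_s: 15.85
position: [0.534, 0.1314, 0.0892]
tcp_rot: [-180.0, 0.0, -0.3]
force: [-0.1, 3.7, -0.7]
grip_width: 0.0274
finger_force: 20.5
```

```bash
python3 m.py
```

```text
16.0 F [-0.1  3.5 -0.2] M [ 0.989  0.197 -0.075] sdMz 0.025 yaw,w [-0.29 27.62]
```

Request:
arm_command(motion=[[0, 0, 0, 0.06], [0, 0, 0, 0.1]])

```text
time_s: 16.25
position: [0.5344, 0.1319, 0.0895]
tcp_rot: [-179.9, -0.0, -6.1]
force: [-0.2, 5.7, 1.5]
grip_width: 0.0276
finger_force: 19.6
```

```bash
python3 m.py
```

```text
16.4 F [-0.6  5.2  0.9] M [1.872 0.188 0.167] sdMz 0.011 yaw,w [-6.07 27.41]
```

Request:
arm_command(motion=[[0, 0, 0, 0.06], [0, 0, 0, 0.1]])

```text
time_s: 16.65
position: [0.5347, 0.1325, 0.0897]
tcp_rot: [-179.8, -0.1, -11.8]
force: [-3.7, 4.3, 4.7]
grip_width: 0.0274
finger_force: 25.0
```

```bash
python3 m.py
```

```text
16.8 F [-1.4  5.5  1.5] M [2.406 0.36  0.413] sdMz 0.036 yaw,w [-11.77  27.44]
```

Request:
arm_command(motion=[[0, 0, 0, 0], [0, 0, 0, 0], [0, 0, -0.03, -0.04], [0.0, 0.01, -0.045, -0.1], [0.004, 0.045, -0.045, -0.15], [0.0084, 0.08, -0.045, -0.2], [0.0084, 0.0868, -0.03, -0.2], [0.0084, 0.0868, -0.005, -0.2], [0.0084, 0.0868, 0, -0.2], [0.0084, 0.0868, 0, -0.2]], grip=0.4)

```text
time_s: 17.85
position: [0.5241, 0.0436, 0.0886]
tcp_rot: [179.9, 0.1, -0.2]
force: [-0.3, -1.1, 0.1]
grip_width: 0.051
finger_force: 0.0
```

```bash
cat > m.py <<'E'
from workcell import *
import numpy as np
L=[]
for i in range(4):
    s=get_state();L.append(np.r_[s["force"],s["moment"],s["tcp_rot"][2],s["grip_width"]*1e3,s["position"]]);camera("side")
m=np.mean(L,0);F=m[:3];M=m[3:6]+np.array([-.342*F[1]+.02,.342*F[0]+.03,.02])
t=np.radians(-5.97);a=np.array([-.4226*np.cos(t),-.4226*np.sin(t),.9063])
print(round(s["time_s"],2),"TAU %.3f"%(M@a),"F",F.round(1),"Mtcp",M.round(3),"psi %.3f"%(-np.radians(m[6]+5.97)),"w",m[7].round(2),"p",m[8:].round(4))
E
python3 m.py
```

```text
18.0 TAU -0.009 F [ 0.1 -0.1  0.2] Mtcp [0.037 0.038 0.005] psi -0.100 w 51.15 p [0.525  0.0441 0.0897]
```

Request:
arm_command(motion=[[0, 0, 0, 0], [0, 0, 0, 0], [0, 0, 0, 0], [0, 0, 0, 0]], grip=0.9)

```text
time_s: 18.45
position: [0.5251, 0.044, 0.09]
tcp_rot: [180.0, -0.1, -0.2]
force: [-1.3, -1.0, 4.7]
grip_width: 0.0278
finger_force: 19.8
```

```bash
python3 m.py
```

```text
18.6 TAU -0.013 F [-1.7 -1.8  5.6] Mtcp [-0.143 -0.092 -0.076] psi -0.100 w 27.78 p [0.5251 0.044  0.09  ]
```

Request:
arm_command(motion=[[0, 0, 0, 0.06], [0, 0, 0, 0.1]])

```text
time_s: 18.85
position: [0.5253, 0.0446, 0.0898]
tcp_rot: [-179.9, -0.1, -6.1]
force: [0.4, 0.7, 3.7]
grip_width: 0.0272
finger_force: 20.5
```

```bash
python3 m.py
```

```text
19.0 TAU 0.085 F [0.3 0.3 3.4] Mtcp [0.088 0.146 0.127] psi 0.001 w 27.29 p [0.5253 0.0446 0.0898]
```

Request:
arm_command(motion=[[0, 0, 0, 0.06], [0, 0, 0, 0.1]])

```text
time_s: 19.25
position: [0.5254, 0.0453, 0.0896]
tcp_rot: [-179.9, -0.1, -11.7]
force: [1.3, 0.9, -1.3]
grip_width: 0.0273
finger_force: 24.0
```

```bash
python3 m.py
```

```text
19.4 TAU 0.074 F [0.9 2.4 1.5] Mtcp [ 0.534 -0.042  0.332] psi 0.100 w 27.4 p [0.5254 0.0452 0.0895]
```

Request:
arm_command(motion=[[0, 0, 0, 0.06], [0, 0, 0, 0.1]])

```text
time_s: 19.65
position: [0.5257, 0.0456, 0.0899]
tcp_rot: [-179.8, -0.1, -17.4]
force: [-0.4, 6.5, 3.1]
grip_width: 0.0273
finger_force: 37.7
```

```bash
python3 m.py;python3 m.py
```

```text
19.8 TAU 0.080 F [0.5 5.3 3.8] Mtcp [ 0.936 -0.131  0.528] psi 0.200 w 27.41 p [0.5257 0.0457 0.0899]
20.0 TAU 0.064 F [0.5 5.  4. ] Mtcp [ 0.954 -0.082  0.517] psi 0.198 w 27.53 p [0.5257 0.0456 0.0899]
```

Request:
arm_command(motion=[[0, 0, 0, 0], [0.0036, -0.0008, 0, 0], [0.0036, -0.0008, 0, -0.14], [0.0036, -0.0008, 0, -0.28], [0.0036, -0.0008, 0, -0.4], [0.0036, -0.0008, 0, -0.4]], grip=0.5)

```text
time_s: 20.65
position: [0.5279, 0.0433, 0.0886]
tcp_rot: [179.9, 0.1, 5.5]
force: [-0.2, 0.6, -0.7]
grip_width: 0.0425
finger_force: 0.0
```

Request:
arm_command(motion=[[0, 0, 0, 0], [0, 0, 0, 0], [0, 0, 0, 0]], grip=0.9)

```text
time_s: 20.95
position: [0.5282, 0.0437, 0.0891]
tcp_rot: [180.0, 0.0, 5.4]
force: [-0.1, -0.4, -0.3]
grip_width: 0.028
finger_force: 20.0
```

```bash
python3 m.py
```

```text
21.1 TAU 0.002 F [-0.1 -0.2 -0.4] Mtcp [-0.248 -0.037 -0.111] psi -0.199 w 28.27 p [0.5282 0.0437 0.0891]
```

Request:
arm_command(motion=[[0, 0, 0, 0.08], [0, 0, 0, 0.15]])

```text
time_s: 21.35
position: [0.5285, 0.044, 0.0896]
tcp_rot: [-180.0, -0.0, -3.3]
force: [-0.5, -2.5, -0.4]
grip_width: 0.0275
finger_force: 20.0
```

```bash
python3 m.py
```

```text
21.5 TAU 0.086 F [-0.7 -0.8  1.3] Mtcp [-0.268 -0.015 -0.029] psi -0.048 w 27.51 p [0.5285 0.0439 0.0896]
```

Request:
arm_command(motion=[[0, 0, 0, 0.07], [0, 0, 0, 0.1]])

```text
time_s: 21.75
position: [0.5287, 0.0445, 0.0894]
tcp_rot: [-179.9, -0.0, -8.9]
force: [-0.4, 1.4, 2.4]
grip_width: 0.0277
finger_force: 20.8
```

```bash
python3 m.py
```

```text
21.9 TAU 0.047 F [-0.3  1.2  1.5] Mtcp [0.487 0.054 0.275] psi 0.049 w 27.54 p [0.5287 0.0445 0.0894]
```

Request:
arm_command(motion=[[0, 0, 0, 0.08], [0, 0, 0, 0.15]])

```text
time_s: 22.15
position: [0.5294, 0.0451, 0.09]
tcp_rot: [-179.8, -0.1, -17.5]
force: [-1.1, 4.2, 2.5]
grip_width: 0.0275
finger_force: 36.4
```

```bash
python3 m.py
```

```text
22.3 TAU 0.073 F [-1.2  4.4  3.5] Mtcp [ 0.96  -0.361  0.543] psi 0.200 w 27.37 p [0.5293 0.0451 0.0899]
```

Request:
arm_command(motion=[[0, 0, 0, 0], [0, 0, 0, 0], [0, 0, 0, -0.14], [0, 0, 0, -0.28], [0, 0, 0, -0.42], [0, 0, 0, -0.45]], grip=0.5)

```text
time_s: 22.95
position: [0.5278, 0.0432, 0.0887]
tcp_rot: [179.9, 0.1, 8.5]
force: [0.4, 0.5, -0.5]
grip_width: 0.0426
finger_force: 0.0
```

Request:
arm_command(motion=[[0, 0, 0, 0], [0, 0, 0, 0], [0, 0, 0, 0]], grip=0.9)

```text
time_s: 23.25
position: [0.528, 0.0434, 0.0891]
tcp_rot: [179.9, 0.1, 8.3]
force: [-0.3, -1.7, 0.3]
grip_width: 0.0286
finger_force: 19.9
```

Request:
arm_command(motion=[[0, 0, 0, 0.08], [0, 0, 0, 0.16], [0, 0, 0, 0.2]])

```text
time_s: 23.55
position: [0.5283, 0.0441, 0.0893]
tcp_rot: [-180.0, 0.0, -3.3]
force: [2.7, -2.0, -4.9]
grip_width: 0.0274
finger_force: 20.7
```

```bash
python3 m.py
```

```text
23.7 TAU 0.130 F [ 0.1 -0.4 -1.5] Mtcp [-0.25  -0.14   0.035] psi -0.048 w 27.41 p [0.5283 0.044  0.0892]
```

Request:
arm_command(motion=[[0, 0, 0, 0.04], [0, 0, 0, 0.06]])

```text
time_s: 23.95
position: [0.5284, 0.0444, 0.0892]
tcp_rot: [-180.0, 0.0, -6.6]
force: [-0.2, 0.9, 0.3]
grip_width: 0.0273
finger_force: 19.8
```

```bash
python3 m.py;python3 m.py
```

```text
24.1 TAU 0.049 F [-0.8  1.5 -0.4] Mtcp [ 0.34  -0.016  0.213] psi 0.010 w 27.4 p [0.5284 0.0444 0.0893]
24.3 TAU 0.126 F [-0.7  2.9 -0.1] Mtcp [0.167 0.034 0.215] psi 0.009 w 27.59 p [0.5284 0.0443 0.0893]
```

Request:
arm_command(motion=[[0, 0, 0, 0.04], [0, 0, 0, 0.08]])

```text
time_s: 24.55
position: [0.5288, 0.0448, 0.0895]
tcp_rot: [-179.9, -0.0, -11.2]
force: [-1.1, 5.8, 0.9]
grip_width: 0.0271
finger_force: 22.1
```

```bash
python3 m.py;python3 m.py
```

```text
24.7 TAU 0.114 F [-1.3  5.3  0.5] Mtcp [ 0.581 -0.228  0.407] psi 0.091 w 27.1 p [0.5288 0.0448 0.0895]
24.9 TAU 0.027 F [-1.3  5.1  0.6] Mtcp [ 0.79  -0.213  0.407] psi 0.088 w 27.34 p [0.5288 0.0447 0.0895]
```

Request:
arm_command(motion=[[0, 0, 0, 0.06], [0, 0, 0, 0.11]])

```text
time_s: 25.15
position: [0.5295, 0.0451, 0.09]
tcp_rot: [-179.8, -0.1, -17.4]
force: [-0.3, 6.4, 2.5]
grip_width: 0.0273
finger_force: 38.0
```

```bash
sed -i 's/range(4)/range(6)/' m.py; python3 m.py
```

```text
25.4 TAU 0.075 F [-0.4  6.1  2.4] Mtcp [ 0.801 -0.144  0.461] psi 0.199 w 27.29 p [0.5296 0.0451 0.0901]
```

Request:
arm_command(motion=[[0, 0, 0, 0], [0, 0, 0, 0], [0, 0, 0, -0.14], [0, 0, 0, -0.28], [0, 0, 0, -0.4], [0, 0, 0, -0.4]], grip=0.5)

```text
time_s: 26.05
position: [0.5282, 0.0432, 0.0891]
tcp_rot: [179.9, 0.0, 5.6]
force: [-0.7, 1.0, -0.9]
grip_width: 0.0428
finger_force: 0.0
```

Request:
arm_command(motion=[[0, 0, 0, 0], [0, 0, 0, 0], [0, 0, 0, 0]], grip=0.9)

```text
time_s: 26.35
position: [0.5283, 0.0432, 0.0893]
tcp_rot: [179.9, 0.0, 5.4]
force: [-0.3, -2.6, 1.0]
grip_width: 0.0284
finger_force: 19.9
```

Request:
arm_command(motion=[[0, 0, 0, 0.08], [0, 0, 0, 0.16], [0, 0, 0, 0.2]])

```text
time_s: 26.65
position: [0.5284, 0.0443, 0.0892]
tcp_rot: [-180.0, 0.0, -6.2]
force: [-1.8, 2.3, 0.8]
grip_width: 0.0272
finger_force: 19.7
```

```bash
python3 m.py
```

```text
26.9 TAU 0.149 F [-1.2  1.1  0. ] Mtcp [ 0.093 -0.189  0.217] psi 0.001 w 27.36 p [0.5283 0.0443 0.0892]
```

Request:
arm_command(motion=[[0, 0, 0, 0.04], [0, 0, 0, 0.06]])

```text
time_s: 27.15
position: [0.5286, 0.0446, 0.0893]
tcp_rot: [-179.9, -0.0, -9.4]
force: [-1.8, 3.9, 0.1]
grip_width: 0.0274
finger_force: 20.5
```

```bash
python3 m.py
```

```text
27.4 TAU 0.163 F [-1.   4.1  0.4] Mtcp [0.497 0.014 0.41 ] psi 0.060 w 27.47 p [0.5286 0.0446 0.0894]
```

Request:
arm_command(motion=[[0, 0, 0, 0.03], [0, 0, 0, 0.05]])

```text
time_s: 27.65
position: [0.5289, 0.0449, 0.0895]
tcp_rot: [-179.9, -0.1, -12.3]
force: [-0.8, 5.9, 0.8]
grip_width: 0.0272
finger_force: 24.5
```

```bash
python3 m.py
```

```text
27.9 TAU 0.250 F [-0.5  6.1  0.5] Mtcp [0.589 0.137 0.542] psi 0.110 w 27.43 p [0.5289 0.0449 0.0895]
```

Request:
arm_command(motion=[[0, 0, 0, 0], [0, 0, 0, 0], [0, 0, -0.03, -0.04], [0.0, 0.01, -0.045, -0.14], [0.004, 0.045, -0.045, -0.23], [0.0097, 0.08, -0.045, -0.31], [0.0097, 0.0868, -0.03, -0.31], [0.0097, 0.0868, -0.005, -0.31], [0.0097, 0.0868, 0, -0.31], [0.0097, 0.0868, 0, -0.31]], grip=0.4)

```text
time_s: 28.95
position: [0.5187, -0.0435, 0.0887]
tcp_rot: [179.9, 0.1, 5.5]
force: [-0.2, -0.1, 0.4]
grip_width: 0.0514
finger_force: 0.0
```

Request:
arm_command(motion=[[0, 0, 0, 0], [0, 0, 0, 0], [0, 0, 0, 0], [0, 0, 0, 0]], grip=0.9)

```text
time_s: 29.35
position: [0.5203, -0.0441, 0.0908]
tcp_rot: [179.8, -0.1, 5.5]
force: [-0.1, -5.0, 0.8]
grip_width: 0.0284
finger_force: 19.9
```

Request:
arm_command(motion=[[0, 0, 0, 0.07], [0, 0, 0, 0.14]])

```text
time_s: 29.55
position: [0.5201, -0.0434, 0.0904]
tcp_rot: [179.9, -0.1, -2.7]
force: [0.9, -1.3, -1.8]
grip_width: 0.0275
finger_force: 19.2
```

```bash
python3 m.py
```

```text
29.8 TAU 0.063 F [ 0.5 -4.   0.2] Mtcp [-0.22  -0.057 -0.029] psi -0.060 w 27.49 p [ 0.52   -0.0435  0.0903]
```

Request:
arm_command(motion=[[0, 0, 0, 0.04], [0, 0, 0, 0.06]])

```text
time_s: 30.05
position: [0.52, -0.043, 0.09]
tcp_rot: [180.0, -0.1, -6.0]
force: [0.3, -2.9, 3.4]
grip_width: 0.0273
finger_force: 20.3
```

```bash
python3 m.py
```

```text
30.3 TAU 0.081 F [ 0.1 -4.   4.9] Mtcp [0.021 0.022 0.099] psi -0.001 w 27.3 p [ 0.52  -0.043  0.09 ]
```

Request:
arm_command(motion=[[0, 0, 0, 0.04], [0, 0, 0, 0.06]])

```text
time_s: 30.55
position: [0.52, -0.0427, 0.0898]
tcp_rot: [-180.0, -0.1, -9.4]
force: [-0.3, -3.1, 4.6]
grip_width: 0.0277
finger_force: 20.8
```

```bash
python3 m.py
```

```text
30.8 TAU 0.050 F [ 0.6 -3.2  5.2] Mtcp [0.408 0.033 0.243] psi 0.059 w 27.5 p [ 0.52   -0.0427  0.0897]
```

Request:
arm_command(motion=[[0, 0, 0, 0.03], [0, 0, 0, 0.05]])

```text
time_s: 31.05
position: [0.5199, -0.0424, 0.0896]
tcp_rot: [-179.9, -0.1, -12.3]
force: [0.4, -1.1, 3.0]
grip_width: 0.0276
finger_force: 24.8
```

```bash
python3 m.py
```

```text
31.3 TAU 0.082 F [ 0.7 -1.3  4.7] Mtcp [ 0.516 -0.079  0.333] psi 0.109 w 27.6 p [ 0.5199 -0.0424  0.0896]
```

Request:
arm_command(motion=[[0, 0, 0, 0.05], [0, 0, 0, 0.09]])

```text
time_s: 31.55
position: [0.5201, -0.0419, 0.0895]
tcp_rot: [-179.9, -0.1, -17.5]
force: [1.8, -4.5, -4.3]
grip_width: 0.0276
finger_force: 37.6
```

```bash
python3 m.py
```

```text
31.8 TAU 0.050 F [1.3 0.1 2.2] Mtcp [ 0.779 -0.154  0.424] psi 0.200 w 27.38 p [ 0.5198 -0.0422  0.0893]
```

Request:
arm_command(motion=[[0, 0, 0, 0], [0, 0, 0, 0], [0, 0, 0, -0.14], [0, 0, 0, -0.28], [0, 0, 0, -0.4], [0, 0, 0, -0.4]], grip=0.5)

```text
time_s: 32.45
position: [0.5185, -0.0433, 0.0886]
tcp_rot: [180.0, 0.1, 5.5]
force: [-0.3, 0.1, 0.2]
grip_width: 0.0428
finger_force: 0.0
```

Request:
arm_command(motion=[[0, 0, 0, 0], [0, 0, 0, 0], [0, 0, 0, 0]], grip=0.9)

```text
time_s: 32.75
position: [0.5189, -0.044, 0.0892]
tcp_rot: [179.9, 0.1, 5.4]
force: [-0.8, -5.8, -0.5]
grip_width: 0.0284
finger_force: 20.2
```

Request:
arm_command(motion=[[0, 0, 0, 0.08], [0, 0, 0, 0.16], [0, 0, 0, 0.2]])

```text
time_s: 33.05
position: [0.5189, -0.043, 0.0885]
tcp_rot: [-180.0, 0.1, -6.2]
force: [0.9, -1.0, -3.0]
grip_width: 0.0275
finger_force: 20.5
```

```bash
python3 m.py
```

```text
33.3 TAU 0.177 F [ 0.8 -2.6 -4.5] Mtcp [0.005 0.067 0.194] psi 0.002 w 27.37 p [ 0.5189 -0.043   0.0886]
```

Request:
arm_command(motion=[[0, 0, 0, 0.03], [0, 0, 0, 0.06]])

```text
time_s: 33.55
position: [0.5188, -0.0426, 0.0888]
tcp_rot: [-180.0, 0.1, -9.5]
force: [-1.1, -2.9, -4.2]
grip_width: 0.0274
finger_force: 21.3
```

```bash
python3 m.py
```

```text
33.8 TAU 0.169 F [-0.6 -1.7 -5.9] Mtcp [0.299 0.082 0.321] psi 0.061 w 27.55 p [ 0.5189 -0.0427  0.0889]
```

Request:
arm_command(motion=[[0, 0, 0, 0.03], [0, 0, 0, 0.05]])

```text
time_s: 34.05
position: [0.5191, -0.0425, 0.089]
tcp_rot: [-180.0, 0.0, -12.4]
force: [-0.1, -0.3, -6.0]
grip_width: 0.0276
finger_force: 26.1
```

```bash
python3 m.py
```

```text
34.3 TAU 0.220 F [-1.   0.8 -6.9] Mtcp [0.456 0.072 0.45 ] psi 0.111 w 27.34 p [ 0.5192 -0.0426  0.0891]
```

Request:
arm_command(motion=[[0, 0, 0, 0], [0, 0, 0, 0], [0, 0, 0, -0.13], [0, 0, 0, -0.22], [0, 0, 0, -0.22]], grip=0.5)

```text
time_s: 34.85
position: [0.5206, -0.0432, 0.0904]
tcp_rot: [180.0, -0.2, 0.4]
force: [0.6, 0.5, 0.3]
grip_width: 0.0426
finger_force: 0.0
```

Request:
arm_command(motion=[[0, 0, 0, 0], [0, 0, 0, 0], [0, 0, 0, 0]], grip=0.9)

```text
time_s: 35.15
position: [0.5201, -0.0437, 0.0902]
tcp_rot: [179.9, -0.1, 0.3]
force: [-0.1, -4.7, 4.3]
grip_width: 0.0275
finger_force: 20.0
```

```bash
python3 m.py
```

```text
35.4 TAU -0.007 F [-0.1 -4.6  5.3] Mtcp [-0.3    0.017 -0.148] psi -0.110 w 27.75 p [ 0.5201 -0.0437  0.0902]
```

Request:
arm_command(motion=[[0, 0, 0, 0.07], [0, 0, 0, 0.14], [0, 0, 0, 0.22]])

```text
time_s: 35.75
position: [0.5202, -0.0425, 0.0897]
tcp_rot: [-179.9, -0.1, -12.4]
force: [3.6, -2.8, -0.9]
grip_width: 0.0274
finger_force: 25.1
```

```bash
python3 m.py
```

```text
Traceback (most recent call last):
  File "m.py", line 5, in <module>
    s=get_state();L.append(np.r_[s["force"],s["moment"],s["tcp_rot"][2],s["grip_width"]*1e3,s["position"]]);camera("side")
                                                                                                            ~~~~~~^^^^^^^^
ValueError: 200 camera calls are used up
```

```bash
cat > s.py <<'E'
from workcell import *
import numpy as np
s=get_state();F=s["force"];M=s["moment"]+np.array([-.342*F[1]+.02,.342*F[0]+.03,.02])
t=np.radians(-5.97);a=np.array([-.4226*np.cos(t),-.4226*np.sin(t),.9063])
print(round(s["time_s"],2),"TAU %.3f"%(M@a),"F",F.round(1),"Mtcp",M.round(3),"psi %.3f"%(-np.radians(s["tcp_rot"][2]+5.97)),"p",s["position"].round(4))
E
python3 s.py
```

```text
35.8 TAU 0.176 F [ 1.2 -2.4  2. ] Mtcp [0.566 0.084 0.453] psi 0.117 p [ 0.5201 -0.0426  0.0895]
```

Request:
arm_command(motion=[[0, 0, 0, 0]])

```text
time_s: 35.9
position: [0.52, -0.0427, 0.0895]
tcp_rot: [-180.0, -0.1, -12.2]
force: [1.1, -2.1, 3.0]
grip_width: 0.0271
finger_force: 25.4
```

```bash
python3 s.py
```

```text
35.9 TAU 0.163 F [ 1.1 -2.1  3. ] Mtcp [ 0.528 -0.154  0.432] psi 0.108 p [ 0.52   -0.0427  0.0895]
```

Request:
arm_command(motion=[[0, 0, 0, 0]])

```text
time_s: 36.0
position: [0.52, -0.0427, 0.0895]
tcp_rot: [-180.0, -0.1, -12.2]
force: [1.0, -1.0, 3.3]
grip_width: 0.0275
finger_force: 25.5
```

```bash
python3 s.py
```

```text
36.0 TAU 0.261 F [ 1.  -1.   3.3] Mtcp [ 0.345 -0.151  0.455] psi 0.108 p [ 0.52   -0.0427  0.0895]
```

Request:
arm_command(motion=[[0, 0, 0, 0]])

```text
time_s: 36.1
position: [0.5199, -0.0427, 0.0895]
tcp_rot: [-180.0, -0.1, -12.2]
force: [1.3, -1.6, 3.3]
grip_width: 0.0272
finger_force: 25.5
```

```bash
python3 s.py
```

```text
36.1 TAU 0.103 F [ 1.3 -1.6  3.3] Mtcp [ 0.673 -0.058  0.429] psi 0.109 p [ 0.5199 -0.0427  0.0895]
```

Request:
arm_command(motion=[[0, 0, 0, 0]])

```text
time_s: 36.2
position: [0.5199, -0.0427, 0.0895]
tcp_rot: [-180.0, -0.1, -12.2]
force: [1.3, -1.5, 3.5]
grip_width: 0.0271
finger_force: 25.6
```

```bash
python3 s.py
```

```text
36.2 TAU 0.040 F [ 1.3 -1.5  3.5] Mtcp [ 0.791 -0.073  0.414] psi 0.109 p [ 0.5199 -0.0427  0.0895]
```

Request:
arm_command(motion=[[0, 0, 0, 0.03], [0, 0, 0, 0.07], [0, 0, 0, 0.07]])

```text
time_s: 36.5
position: [0.52, -0.0422, 0.0896]
tcp_rot: [-179.9, -0.1, -16.3]
force: [1.8, 2.1, 3.4]
grip_width: 0.0275
finger_force: 31.9
```

```bash
python3 s.py
```

```text
36.5 TAU 0.260 F [1.8 2.1 3.4] Mtcp [0.902 0.043 0.703] psi 0.181 p [ 0.52   -0.0422  0.0896]
```

Request:
arm_command(motion=[[0, 0, 0, 0]])

```text
time_s: 36.6
position: [0.5199, -0.0423, 0.0895]
tcp_rot: [-179.9, -0.1, -16.2]
force: [1.1, 2.8, 4.8]
grip_width: 0.0276
finger_force: 32.0
```

```bash
python3 s.py
```

```text
36.6 TAU 0.257 F [1.1 2.8 4.8] Mtcp [ 0.98  -0.345  0.754] psi 0.179 p [ 0.5199 -0.0423  0.0895]
```

Request:
arm_command(motion=[[0, 0, 0, 0]])

```text
time_s: 36.7
position: [0.5199, -0.0423, 0.0896]
tcp_rot: [-179.9, -0.1, -16.2]
force: [2.0, 4.1, 5.1]
grip_width: 0.0273
finger_force: 32.1
```

```bash
python3 s.py
```

```text
36.7 TAU 0.372 F [2.  4.1 5.1] Mtcp [ 0.806 -0.08   0.788] psi 0.179 p [ 0.5199 -0.0423  0.0896]
```

Request:
arm_command(motion=[[0, 0, 0, 0], [0, 0, 0, 0], [0, 0, -0.03, -0.04], [0, 0, -0.055, -0.1], [-0.007, -0.04, -0.06, -0.15], [-0.014, -0.08, -0.06, -0.2], [-0.022, -0.12, -0.06, -0.25], [-0.029, -0.16, -0.055, -0.3], [-0.0311, -0.1727, -0.035, -0.3], [-0.0311, -0.1727, -0.01, -0.3], [-0.0311, -0.1727, 0, -0.3], [-0.0311, -0.1727, 0, -0.3]], grip=0.4)

```text
time_s: 37.9
position: [0.5363, 0.1303, 0.0872]
tcp_rot: [179.9, 0.3, 0.9]
force: [0.9, -0.3, 0.9]
grip_width: 0.0512
finger_force: 0.0
```

Request:
arm_command(motion=[[0, 0, 0, 0], [0, 0, 0, 0], [0, 0, 0, 0], [0, 0, 0, 0]], grip=0.9)

```text
time_s: 38.3
position: [0.5386, 0.1313, 0.0905]
tcp_rot: [-180.0, -0.1, 0.9]
force: [-0.4, -1.6, 4.6]
grip_width: 0.0278
finger_force: 20.1
```

```bash
python3 s.py
```

```text
38.3 TAU -0.085 F [-0.4 -1.6  4.6] Mtcp [-0.106  0.17  -0.151] psi -0.120 p [0.5386 0.1313 0.0905]
```

Request:
arm_command(motion=[[0, 0, 0, 0.07], [0, 0, 0, 0.14], [0, 0, 0, 0.22], [0, 0, 0, 0.22]])

```text
time_s: 38.7
position: [0.5388, 0.1323, 0.0902]
tcp_rot: [-179.9, -0.1, -11.7]
force: [0.5, 0.5, 2.3]
grip_width: 0.0273
finger_force: 23.2
```

```bash
python3 s.py
```

```text
38.7 TAU 0.123 F [0.5 0.5 2.3] Mtcp [0.779 0.135 0.49 ] psi 0.100 p [0.5388 0.1323 0.0902]
```

Request:
arm_command(motion=[[0, 0, 0, 0]])

```text
time_s: 38.8
position: [0.5388, 0.1323, 0.0901]
tcp_rot: [-179.9, -0.1, -11.5]
force: [-0.1, 1.4, 3.3]
grip_width: 0.0271
finger_force: 23.2
```

```bash
python3 s.py
```

```text
38.8 TAU 0.133 F [-0.1  1.4  3.3] Mtcp [ 0.768 -0.008  0.503] psi 0.097 p [0.5388 0.1323 0.0901]
```

Request:
arm_command(motion=[[0, 0, 0, 0]])

```text
time_s: 38.9
position: [0.5388, 0.1322, 0.0901]
tcp_rot: [-179.9, -0.1, -11.6]
force: [0.3, 2.4, 5.0]
grip_width: 0.0276
finger_force: 23.3
```

```bash
python3 s.py
```

```text
38.9 TAU 0.255 F [0.3 2.4 5. ] Mtcp [0.596 0.097 0.554] psi 0.098 p [0.5388 0.1322 0.0901]
```

Request:
arm_command(motion=[[0, 0, 0, 0.03], [0, 0, 0, 0.07], [0, 0, 0, 0.07]])

```text
time_s: 39.2
position: [0.5388, 0.1325, 0.09]
tcp_rot: [-179.9, -0.1, -15.7]
force: [0.2, 3.8, 5.4]
grip_width: 0.0272
finger_force: 31.6
```

```bash
python3 s.py
```

```text
39.2 TAU 0.270 F [0.2 3.8 5.4] Mtcp [ 0.947 -0.142  0.745] psi 0.170 p [0.5388 0.1325 0.09  ]
```

Request:
arm_command(motion=[[0, 0, 0, 0]])

```text
time_s: 39.3
position: [0.5388, 0.1324, 0.0899]
tcp_rot: [-179.9, -0.1, -15.6]
force: [-0.2, 4.0, 5.3]
grip_width: 0.0277
finger_force: 31.6
```

```bash
python3 s.py
```

```text
39.3 TAU 0.237 F [-0.2  4.   5.3] Mtcp [ 0.929 -0.22   0.703] psi 0.169 p [0.5388 0.1324 0.0899]
```

Request:
arm_command(motion=[[0, 0, 0, 0], [0, 0, 0, 0], [0, 0, -0.03, -0.04], [0.0, 0.01, -0.045, -0.14], [0.006, 0.045, -0.045, -0.22], [0.0147, 0.08, -0.045, -0.29], [0.0147, 0.0864, -0.03, -0.29], [0.0147, 0.0864, -0.005, -0.29], [0.0147, 0.0864, 0, -0.29], [0.0147, 0.0864, 0, -0.29]], grip=0.4)

```text
time_s: 40.3
position: [0.5276, 0.0438, 0.0882]
tcp_rot: [179.9, 0.2, 0.9]
force: [-0.4, -0.1, -0.4]
grip_width: 0.0513
finger_force: 0.0
```

Request:
arm_command(motion=[[0, 0, 0, 0], [0, 0, 0, 0], [0, 0, 0, 0], [0, 0, 0, 0]], grip=0.9)

```text
time_s: 40.7
position: [0.5293, 0.044, 0.0904]
tcp_rot: [180.0, -0.1, 0.9]
force: [-0.0, -4.1, 4.8]
grip_width: 0.0278
finger_force: 20.1
```

Request:
arm_command(motion=[[0, 0, 0, 0.07], [0, 0, 0, 0.14], [0, 0, 0, 0.22], [0, 0, 0, 0.22]])

```text
time_s: 41.1
position: [0.5293, 0.0448, 0.0898]
tcp_rot: [-179.9, -0.1, -11.7]
force: [1.2, -2.4, 2.4]
grip_width: 0.0273
finger_force: 23.7
```

```bash
python3 s.py
```

```text
41.1 TAU 0.162 F [ 1.2 -2.4  2.4] Mtcp [0.596 0.112 0.449] psi 0.100 p [0.5293 0.0448 0.0898]
```

Request:
arm_command(motion=[[0, 0, 0, 0.03], [0, 0, 0, 0.07], [0, 0, 0, 0.07]])

```text
time_s: 41.4
position: [0.5292, 0.0449, 0.0896]
tcp_rot: [-179.9, -0.1, -15.7]
force: [1.2, -1.3, 0.6]
grip_width: 0.0273
finger_force: 33.6
```

```bash
python3 s.py
```

```text
41.4 TAU 0.220 F [ 1.2 -1.3  0.6] Mtcp [0.716 0.036 0.573] psi 0.169 p [0.5292 0.0449 0.0896]
```

Request:
arm_command(motion=[[0, 0, 0, 0]])

```text
time_s: 41.5
position: [0.5292, 0.0448, 0.0896]
tcp_rot: [-179.9, -0.1, -15.6]
force: [0.5, -0.5, 1.7]
grip_width: 0.0276
finger_force: 33.6
```

```bash
python3 s.py
```

```text
41.5 TAU 0.263 F [ 0.5 -0.5  1.7] Mtcp [ 0.673 -0.255  0.614] psi 0.168 p [0.5292 0.0448 0.0896]
```

Request:
arm_command(motion=[[0, 0, 0, 0], [0, 0, 0, 0], [0, 0, -0.03, -0.04], [-0.005, 0.001, -0.05, -0.1], [-0.04, 0.007, -0.055, -0.17], [-0.075, 0.0125, -0.05, -0.17], [-0.089, 0.0148, -0.04, -0.17], [-0.089, 0.0148, -0.005, -0.17], [-0.089, 0.0148, 0.025, -0.17], [-0.089, 0.0148, 0.04, -0.17], [-0.089, 0.0148, 0.044, -0.17], [-0.089, 0.0148, 0.044, -0.17]], grip=0.4)

```text
time_s: 42.7
position: [0.4387, 0.0541, 0.045]
tcp_rot: [180.0, 0.1, -6.0]
force: [0.1, -1.3, 0.2]
grip_width: 0.0513
finger_force: 0.0
```

Request:
arm_command(motion=[[0, 0, 0, 0], [0, 0, 0, 0], [0, 0, 0, 0], [0, 0, 0, 0], [0, 0, 0, 0]], grip=0.95, force=40)

```text
time_s: 43.2
position: [0.4394, 0.0535, 0.0463]
tcp_rot: [179.9, -0.1, -5.9]
force: [-0.8, -5.4, 5.8]
grip_width: 0.0136
finger_force: 40.7
```

Request:
arm_command(motion=[[0.004, 0, 0, 0], [0.012, 0, 0, 0], [0.022, 0, 0, 0], [0.034, 0, 0, 0], [0.046, 0, 0, 0], [0.058, 0, 0, 0], [0.07, 0, 0, 0], [0.082, 0, 0, 0], [0.093, 0, 0, 0], [0.103, 0, 0, 0], [0.111, 0, 0, 0], [0.117, 0, 0, 0]])

```text
time_s: 44.4
position: [0.5561, 0.0413, 0.0463]
tcp_rot: [179.9, -0.0, -6.0]
force: [-2.3, -3.3, 5.0]
grip_width: 0.0137
finger_force: 40.6
```

Request:
arm_command(motion=[[0.003, 0, 0, 0], [0.006, 0, 0, 0], [0.009, 0, 0, 0], [0.011, 0, 0, 0], [0.011, 0, 0, 0]])

```text
time_s: 44.9
position: [0.5667, 0.0402, 0.0463]
tcp_rot: [179.9, -0.1, -6.0]
force: [-1.6, -4.0, 5.4]
grip_width: 0.0138
finger_force: 40.5
```

Request:
arm_command(motion=[[0.002, 0, 0, 0], [0.004, 0, 0, 0], [0.004, 0, 0, 0]])

```text
time_s: 45.2
position: [0.5667, 0.0401, 0.0463]
tcp_rot: [179.9, 0.4, -6.0]
force: [-16.9, 0.8, 17.7]
grip_width: 0.0132
finger_force: 42.3
```

Request:
arm_command(motion=[[-0.001, 0, 0, 0], [-0.002, 0, 0, 0]])

```text
time_s: 45.4
position: [0.5667, 0.0402, 0.0463]
tcp_rot: [179.9, 0.1, -6.0]
force: [-5.3, -2.1, 6.9]
grip_width: 0.0137
finger_force: 41.1
```

Request:
arm_command(motion=[[0, 0, 0, 0], [0, 0, 0, 0], [0, 0, 0, 0], [0, 0, 0, 0], [0, 0, -0.02, 0], [0, 0, -0.05, 0], [-0.01, 0, -0.09, 0], [-0.05, 0, -0.12, 0], [-0.09, 0, -0.15, 0], [-0.12, 0, -0.15, 0], [-0.12, 0, -0.15, 0]], grip=0.4)

```text
time_s: 46.5
position: [0.4468, 0.0536, 0.1968]
tcp_rot: [-179.9, -0.1, -5.9]
force: [-0.1, 0.4, -1.1]
grip_width: 0.0515
finger_force: 0.0
```

```bash
python3 -c "from workcell import *;print(finish_job())"
```

```text
the job is handed in; nothing more can be done
None
```

The job is handed in at about 46.5 s: I pulled the tray to its stop, turned all three caps (each seemed loose) until firm, slid the tray home to a firm stop and left the cup, bottle and knife alone. I judged tightness by feel, with each jar turned an estimated 0.3 rad at most. The home position rests on force and travel alone, because the camera calls had run out.

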